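# Test the stop button of the machine cell and reset it

### The arm

A 6-joint arm with a two-finger parallel gripper is mounted at the origin on the work surface. World frame = base frame: x ahead of the robot, y to its left, z up, the work surface at z = 0. Lengths are in m, angles in rad, forces in N, time in s.
With the tool pointing down it reaches from about 0.25 to 0.725 m from the base axis. Payload 9.7 kg.
Tool frame: the origin (TCP) lies at the very end of the fingers, on their centre line; the grasp point (between the pads) lies 19 mm behind it; z points along the fingers, y is the direction in which the jaws open and shut (so a half turn about z gives the same grasp; the last joint's range is limited). The gripper opens to 85 mm and grips with 20 to 120 N. Pads are 22 mm wide; open, the fingers measure 114 mm over their backs; the gripper's body (76 mm by 85 mm) begins 54 mm behind the grasp point. The pads swing forward as they close: fully open they stand 13 mm farther back than shut.
Start: joints at [-1.328, 0.087, 0.176, 1.66, 0, 1.571], TCP at [0.132, -0.534, 0.231] pointing down, gripper open.
Joint ranges: [-3.13, 3.13], [-0.85, 1.81], [-1.15, 1.24], [-2.2, 2.28], [-1.44, 1.52], [-3.14, 3.14]. Speed limits (rad/s): [2.22, 2.22, 2.57, 3.14, 3.14, 3.14].

### API

Orientations are given as a unit quaternion [x, y, z, w].
In Python, from workcell import read_state, capture, hand_in, boxes_of, outline_of, place_of gives the robot as it stands.
- The arm moves only by the shell command python3 -m handwheel 'ROWS' [OPENING]. ROWS is JSON, a list that holds one entry, the list of rows, each a list of 4 numbers: the shift along the tool's x, y, z in units of 25 mm (1.0 is 25 mm), then the turn about the tool's z in degrees. A call has 1 to 12 rows; each row is the pose to reach, as a shift and turn from the pose commanded when the call began, along the tool's axes at that moment; what a row does not reach only later rows make up. A row lasts 1/8 s, in which the tool goes at most 62.5 mm and 10.7 degrees, less where a joint would pass 70% of its speed; a pose out of reach is approached as far as the arm can. A call with a gripper value outside its range is refused whole. OPENING is the finger opening in mm, from 0 to 85.4, set as the call begins (- or left out, the last holds). The fingers move at their own pace and stop on an object; the grip force is fixed at half the most. Time passes only in rows, so rows that repeat a pose let the fingers close. It gives the time, the measured TCP pose, the force and the opening at its end, in the units of the state.
- read_state(): the state, without advancing time (a new reading comes with each control period).
- capture(name): name is "scene" or "top" or "wrist"; returns a dict with "pixels" (420x560x3 uint8, red, green, blue), "depth" (420x560 float32, m along the optical axis (not along the pixel's ray), 0 where there is no reading), "fov_y" (degrees; the focal length in pixels is half the picture's height over the tangent of half this angle, whatever the lens; pixels are square), "cx", "cy" (the principal point, pixels), "rvec" (rotation vector, rad) and "tvec" (3), from world to camera coordinates, as OpenCV has them; the wrist camera has in their place "hand_eye" (4x4, takes a point from camera to tool coordinates, whose origin is the TCP and whose axes are the flange's). Camera axes: x right, y down, z forward; pixel columns grow to the right and rows downward; lengths in m; the calibration is good to about 2 mm. A picture is of the moment at which its call begins: read the wrist's pose just before it.
- hand_in(): hands the job in, once; it reports no verdict.
Trained networks look in the newest picture that a camera, given by its name, has taken for a name from the list of things; names that differ only in an ending like _2 or _b are one class to them, and where a whole thing is asked for, a point or a joint stands for the part that bears it (a point fixed in the world has none). Each returns a list of dicts, best first, with "conf" (0 to 1); they miss things now and then, are a little off and sometimes report something else, mostly with a low value. They report only what shows in the picture. A call takes as long as a camera call. They do not tell look-alikes from the thing itself.
- boxes_of(camera, query): "position" ([x, y, z] in m, in world coordinates, good to about 4 mm: the middle of the surface that is visible of it).
- outline_of(camera, query): "mask" (420x560 bool, what is visible of it).
- place_of(camera, query): "position" ([x, y, z] in m, in world coordinates, good to about 4 mm: a listed point, or the origin of a listed thing).
The state is a dict: "clock": time; "joint_positions": joint angles; "qvel": joint speeds; "effort": joint torques, N m; "ee_pos": TCP position; "ee_rot": TCP orientation; "ft_force": force on the tool from outside, world axes, zero at the start; "ft_torque": the same for the moment, N m; "width": finger opening in m.
Only numpy, scipy, OpenCV 4.12 (cv2) and the standard library are available. Lean on these libraries where they do the work, as an engineer would, in place of code of your own. Each camera call takes 0.05 s, during which the arm holds its last target. There are 200 camera calls.

### The job

Test the cell's stop: push the winged mushroom button all the way in so that it latches, then twist it clockwise by pushing on a wing until the latch lets go, and let the head spring fully out and turn back. Then press the square reset button fully in and let it come back out. Only push with the outside of the fingers, taking nothing between them, do not press the round start button, and leave the other things where they stand.

Things in the scene. Friction and masses are not known exactly. Their poses are not given: they have to be found in the camera images.
- stop_head (a point): centre of the top of the stop's black mushroom head, 108 mm above the table when out. The head is a flat-topped dome, 48 mm diameter, 24 mm tall, with two straight wings 12 mm thick on opposite sides, ending 42 mm from its axis; wing tops lie 8 mm, undersides 24 mm below this point. Axes turn with the head: wings along +y and -y, z up along the button's axis.
- stop_box: the white box under the stop head, fixed to the table, 90 x 90 mm in plan, 56 mm tall, with a steel collar 42 mm in diameter that rises 8 mm more. Origin at the centre of its underside, on the button's axis; x and y parallel to its sides and to those of the untwisted head.
- stop_push (a joint): how far the stop head is pushed down, m: 0 = out, 0.011 = bottom. A spring lifts it (4 N out, 7 N at the bottom). A hidden catch snaps over at about 0.008 and then holds the head there, if the head is untwisted; pushing past it takes about 7 N in all.
- stop_twist (a joint): how far the stop head is twisted clockwise seen from above, rad: 0 = rest, 0.8 = end. A spring turns it back when let go (0.05 N m at 0, 0.11 at 0.8). Twisted past about 0.5 while latched, the catch lets go and the head springs up. It does not turn anticlockwise from 0.
- reset_button_top (a point): the centre of the top face of the square black reset button, 34 x 34 mm, 80 mm above the table, on a white box like the stop's (90 x 90 x 56 mm, fixed). Its x and y are parallel to the box's sides, z is up.
- reset_button (a joint): how far the reset button is pushed down, in m: 0 = out, 0.006 = fully in. It springs back when let go; fully in takes about 4.5 N.
- start_button_top (a point): the centre of the top face of the round black start button, 34 mm diameter, 80 mm above the table, on a third such white box. It must not be pressed.
- start_button (a joint): how far the start button is pushed down, in m: 0 = out, 0.006 = fully in.
- blank_a: a loose steel bar blank standing upright, 36 mm diameter, 50 mm tall, among the operator boxes; origin at the centre of its underside
- blank_b: a second such blank, 36 mm diameter, 50 mm tall, among the operator boxes; origin at the centre of its underside
- wrench: a 170 mm wrench lying flat on the table to the right (-y) of the boxes; origin at its middle, underside; its length lies along its x axis
- deburrer: a 160 mm deburring tool with a grey handle, shaped like a screwdriver, lying to the left (+y) of the boxes; origin at its middle, underside; its length lies along its x axis
- oil_can: a small aluminium can, 52 mm diameter, 90 mm tall, beyond the boxes; origin at the centre of its underside
- mug: a white mug, 72 mm diameter, 80 mm tall, beyond the boxes; origin at the centre of its underside
- parallel: a dark steel bar, 30 x 80 x 30 mm, lying beyond the boxes; origin at the centre of its underside
Not all that is in view belongs to the job. What is shaped like the part that bears start_button_top but turquoise is not meant.

How it is judged:
By the outcome, as a careful person would: the job done as asked, in the order asked, and still so for the second after the job is handed in, with the robot touching nothing.
It also fails if it takes over 58 s, if anything falls off the work surface, if the arm or the gripper's body presses on something with over 40 N, if the wrist force passes 120 N, or if a joint passes its speed limit or range.

## Working session

There is one attempt and no reset: what is moved stays moved. The work goes in short steps, Python scripts to look and compute and a shell command to move; the robot and the scene stay as the last step left them, time stands still between calls to the robot, and variables do not carry over. Pictures are saved under pics/ and viewed, about 8 in all and at most 12, crops included, and the job is handed in when it is done.

```bash
mkdir -p pics; python3 - <<'E'
from workcell import *
import cv2,numpy as np
s=read_state();print(s['clock'],s['ee_pos'],s['ee_rot'],s['ft_force'],s['width'])
ims=[]
for c in("scene","top"):
    d=capture(c);cv2.imwrite(f"pics/{c}0.png",d['pixels'][:,:,::-1])
    for q in("stop_head","stop_box","reset_button_top","start_button_top","blank_a","wrench","deburrer","oil_can","mug","parallel"):
        print(c,q,[(np.round(r['position'],3).tolist(),round(r['conf'],2)) for r in place_of(c,q)][:4])
E
```

```text
0.0 [ 0.13218815 -0.53363517  0.23057688] [ 9.92637038e-01  1.21124906e-01 -7.84611184e-05 -6.79735378e-04] [-0.30675456 -0.36339884  0.50898448] 0.085406090493995
scene stop_head [([0.558, 0.264, 0.108], 0.82), ([0.731, 0.292, 0.002], 0.69)]
scene stop_box [([0.561, 0.261, -0.003], 0.84)]
scene reset_button_top [([0.566, -0.002, 0.08], 0.63)]
scene start_button_top [([0.501, -0.266, 0.076], 0.73), ([0.303, -0.442, 0.079], 0.72), ([0.332, -0.263, 0.08], 0.68), ([0.694, -0.255, 0.079], 0.63)]
scene blank_a [([0.588, -0.125, -0.0], 0.82), ([0.497, 0.122, -0.001], 0.74)]
scene wrench [([0.529, -0.372, -0.001], 0.84)]
scene deburrer [([0.49, 0.363, 0.002], 0.61)]
scene oil_can [([0.718, 0.103, -0.005], 0.87)]
scene mug [([0.725, -0.059, -0.0], 0.59)]
scene parallel [([0.731, 0.289, 0.001], 0.78), ([0.495, 0.122, -0.0], 0.4)]
top stop_head [([0.558, 0.265, 0.11], 0.76)]
top stop_box [([0.557, 0.261, -0.001], 0.71)]
top reset_button_top [([0.568, 0.0, 0.082], 0.51)]
top start_button_top [([0.505, -0.268, 0.079], 0.59), ([0.304, -0.447, 0.08], 0.51), ([0.401, -0.035, 0.08], 0.44), ([0.33, -0.266, 0.078], 0.43)]
top blank_a [([0.591, -0.122, -0.002], 0.57), ([0.557, 0.261, -0.003], 0.46), ([0.491, 0.119, -0.003], 0.42)]
top wrench [([0.528, -0.373, -0.002], 0.7)]
top deburrer [([0.491, 0.369, -0.005], 0.72), ([0.714, 0.109, 0.001], 0.24)]
top oil_can [([0.713, 0.106, 0.001], 0.63)]
top mug [([0.73, -0.059, 0.003], 0.86)]
top parallel [([0.734, 0.288, 0.004], 0.55), ([0.493, 0.368, -0.004], 0.4)]
```

View pics/top0.png

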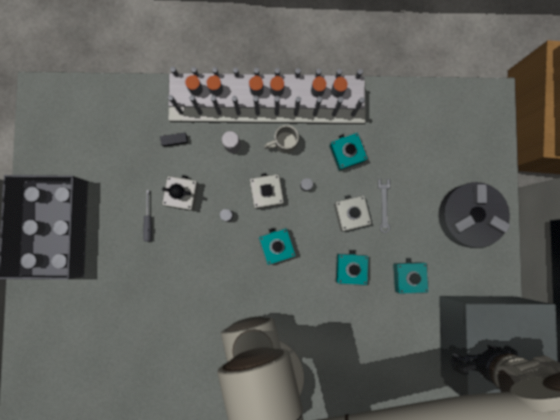

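View pics/scene0.png

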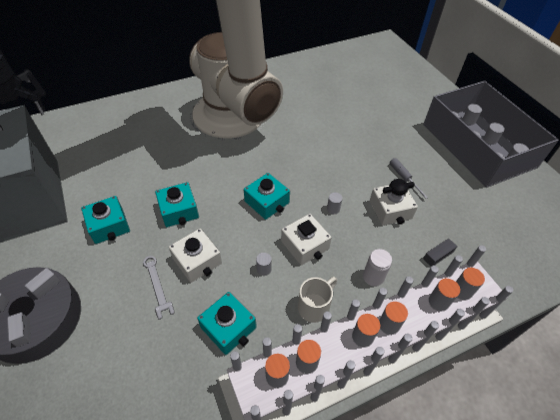

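The top view shows the stop box at about (180,193), the reset at (267,191), and the white start box at (353,213). The turquoise boxes are decoys. Next I'll measure box yaws and the wing direction.

```bash
cat > h.py <<'E'
from workcell import *
import cv2,numpy as np
def cloud(c):
    d=capture(c);Z=d['depth'].astype(float);h,w=Z.shape
    f=h/2/np.tan(np.radians(d['fov_y'])/2);v,u=np.mgrid[:h,:w]
    P=np.stack([(u-d['cx'])*Z/f,(v-d['cy'])*Z/f,Z],-1)
    if 'rvec' in d:
        R=cv2.Rodrigues(np.array(d['rvec'],float))[0];P=(P-np.array(d['tvec']).ravel())@R
    else:
        from scipy.spatial.transform import Rotation as Ro
        T=np.array(d['hand_eye']);s=S
        P=P@T[:3,:3].T+T[:3,3];P=P@Ro.from_quat(s['ee_rot']).as_matrix().T+s['ee_pos']
    P[Z<=0]=9;return d['pixels'],P
def sel(P,c,r,lo,hi):
    m=(np.hypot(P[...,0]-c[0],P[...,1]-c[1])<r)&(P[...,2]>lo)&(P[...,2]<hi);return m
def rect(p):
    return cv2.minAreaRect((p[:,:2]*1000).astype(np.float32))
E
python3 - <<'E'
from h import *
for c in("scene","top"):
    im,P=cloud(c)
    for n,q in(("stop",(.558,.263)),("reset",(.567,0))):
        m=sel(P,q,.075,.046,.066);print(c,n,'box',m.sum(),rect(P[m]))
    m=sel(P,(.558,.263),.06,.08,.12);p=P[m];print('head',m.sum(),rect(p),p.mean(0))
    w=p[:,:2]-p[:,:2].mean(0);e,V=np.linalg.eigh(w.T@w/len(w));print(e**.5,V[:,1])
    print(np.percentile(p[:,2],[5,50,95]))
    ys,xs=np.where(sel(P,(.558,.263),.09,.01,.2));
    cr=im[ys.min()-5:ys.max()+5,xs.min()-5:xs.max()+5,::-1]
    cv2.imwrite(f"pics/crop_{c}.png",cv2.resize(cr,None,fx=6,fy=6,interpolation=cv2.INTER_CUBIC))
E
python3 -c "
import cv2,numpy as np
a=cv2.imread('pics/crop_scene.png');b=cv2.imread('pics/crop_top.png')
h=max(a.shape[0],b.shape[0]);p=lambda i:cv2.copyMakeBorder(i,0,h-i.shape[0],0,5,0)
o=np.hstack([p(a),p(b)]);k=min(1,800/o.shape[1],600/o.shape[0]);cv2.imwrite('pics/both.png',cv2.resize(o,None,fx=k,fy=k))"
```

```text
scene stop box 720 ((561.732421875, 261.8663024902344), (90.58478546142578, 92.5199966430664), 80.58312225341797)
scene reset box 978 ((568.5828247070312, -0.5830459594726562), (91.28732299804688, 91.05948638916016), 10.018497467041016)
head 352 ((561.2089233398438, 261.5479431152344), (78.3123779296875, 44.84453201293945), 58.260719299316406) [0.56399102 0.25792141 0.10223375]
[0.01036436 0.01959334] [0.18916711 0.98194491]
[0.09089214 0.10295719 0.1099361 ]
top stop box 639 ((557.2197875976562, 258.8651123046875), (91.0156478881836, 90.68243408203125), 81.8946533203125)
top reset box 729 ((565.1851806640625, -4.216590881347656), (90.24070739746094, 89.38562774658203), 9.751155853271484)
head 263 ((557.3683471679688, 259.0953063964844), (77.28260040283203, 45.69979476928711), 53.675445556640625) [0.55602645 0.25722601 0.10379371]
[0.01063989 0.01834156] [0.16684804 0.98598262]
[0.09473228 0.10439357 0.11059863]
```

View pics/both.png

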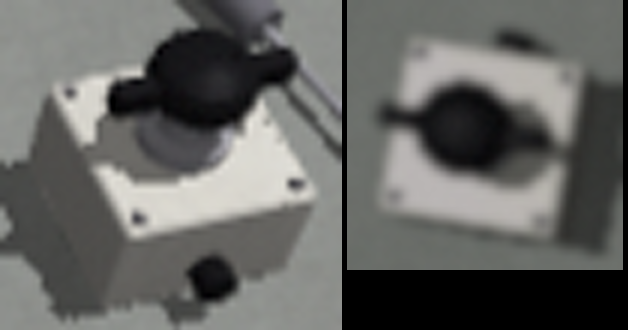

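Head yaw is about -8.8° and its centre about (0.559, 0.261). Next: closed fingers, tool x along head +y, hovering over the head.

```bash
python3 -m handwheel '[[[24.2,-26.8,0,-67.3],[24.2,-26.8,0,-67.3],[24.2,-26.8,0,-67.3],[24.2,-26.8,0,-67.3],[24.2,-26.8,0,-67.3],[24.2,-26.8,0,-67.3],[24.2,-26.8,0,-67.3],[24.2,-26.8,0,-67.3],[24.2,-26.8,0,-67.3],[24.2,-26.8,0,-67.3],[24.2,-26.8,0,-67.3],[24.2,-26.8,0,-67.3]]]' 0
python3 -c "
from workcell import *
s=read_state();print(s)"
```

```text
clock: 2.7
ee_pos: [0.4869, 0.1295, 0.2315]
ee_rot: [0.759, 0.651, 0.0, 0.0]
ft_force: [1.4, -1.0, -0.1]
width: -0.0001
{'clock': 2.7, 'joint_positions': array([ 2.60032999e-01, -2.43096732e-02,  6.22383778e-02,  1.65652786e+00,
       -1.70811876e-04,  1.98372440e+00]), 'qvel': array([ 0.77947966,  0.76811093,  0.72748242, -0.04636455, -0.00205652,
        0.78281319]), 'effort': array([ -3.38677391, -51.23063922,  40.9337461 ,   0.51296784,
         0.22262765,  -1.19307585]), 'ee_pos': array([0.48694965, 0.12950593, 0.231486  ]), 'ee_rot': array([7.59045431e-01, 6.51037525e-01, 3.30743593e-04, 2.54124928e-04]), 'ft_force': array([ 1.41282077, -1.03812091, -0.0662292 ]), 'ft_torque': array([-0.05646802,  0.02531023, -0.0103438 ]), 'width': -6.844268412737853e-05}
```

```bash
python3 -m handwheel '[[[4.5,1.6,0,0],[4.5,1.6,0,0],[4.5,1.6,0,0],[4.5,1.6,0,0]]]' 0
cat >> h.py <<'E'
S=read_state()
def togo(t):
    from scipy.spatial.transform import Rotation as Ro
    R=Ro.from_quat(S['ee_rot']);return np.round(R.inv().apply(np.array(t)-S['ee_pos'])/.025,2)
E
python3 -c "
from h import *
print(S['clock'],S['ee_pos'],S['ft_force'],togo((.559,.261,.108)))"
```

```text
clock: 3.2
ee_pos: [0.5428, 0.2322, 0.2311]
ee_rot: [0.759, 0.651, -0.0, -0.0]
ft_force: [-0.7, 0.4, 0.7]
width: 0.0004
3.2 [0.54277254 0.23219608 0.23106415] [-0.727396    0.38195726  0.70882167] [1.24 0.47 4.92]
```

```bash
python3 - <<'E'
from h import *
im,P=cloud("wrist");cv2.imwrite("pics/w0.png",im[:,:,::-1])
m=sel(P,(.559,.261),.06,.1045,.113);p=P[m];print(m.sum(),rect(p),p.mean(0))
m=sel(P,(.559,.261),.06,.085,.12);p=P[m];print(m.sum(),rect(p),p.mean(0))
m=sel(P,(.559,.261),.075,.05,.06);p=P[m];print(m.sum(),rect(p))
print(place_of("wrist","stop_head"))
E
```

```text
1375 ((557.97900390625, 262.5072937011719), (40.53337860107422, 40.081485748291016), 7.239775657653809) [0.55795113 0.26326489 0.10709274]
2393 ((557.7554931640625, 262.81146240234375), (46.78373336791992, 76.3992691040039), 18.749244689941406) [0.55791333 0.26518113 0.10437186]
4316 ((557.9057006835938, 262.29962158203125), (90.02284240722656, 90.55338287353516), 80.26932525634766)
[{'position': [0.5603, 0.2619, 0.1063], 'conf': 0.95}]
```

View pics/w0.png

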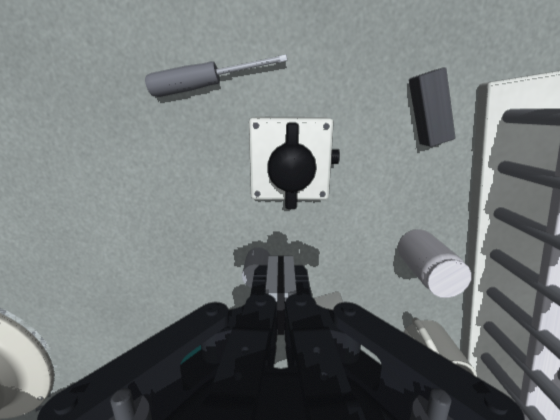

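Wrist view: head at (292,166), wings vertical in the image (along tool x) and in line with the tool. Centre is refined to about (0.558, 0.262). Moving over it and partway down.

```bash
python3 -m handwheel '[[[1.1,0.4,1,0],[1.1,0.4,2,0],[1.1,0.4,3,0],[1.1,0.4,4,0],[1.1,0.4,4.1,0],[1.1,0.4,4.1,0],[1.1,0.4,4.1,0]]]' 0
python3 -c "
from h import *
print(S['clock'],S['ee_pos'],S['ft_force'],togo((.558,.262,.108)))"
```

```text
clock: 4.18
ee_pos: [0.5576, 0.258, 0.1304]
ee_rot: [0.759, 0.651, 0.001, 0.0]
ft_force: [-0.0, -0.5, -0.2]
width: -0.0003
4.175 [0.55762327 0.2579772  0.1304381 ] [-0.00419097 -0.54918581 -0.24242567] [ 0.16 -0.01  0.9 ]
```

```bash
python3 -m handwheel '[[[0.16,0,0.5,0],[0.16,0,0.85,0],[0.16,0,1.0,0],[0.16,0,1.1,0],[0.16,0,1.2,0],[0.16,0,1.28,0],[0.16,0,1.28,0]]]' 0
python3 -m handwheel '[[[0,0,0.04,0],[0,0,0.06,0],[0,0,0.06,0]]]' 0
```

```text
clock: 5.05
ee_pos: [0.5578, 0.2623, 0.0972]
ee_rot: [0.759, 0.651, 0.0, -0.0]
ft_force: [-0.8, 0.3, 6.5]
width: 0.0
clock: 5.42
ee_pos: [0.558, 0.2624, 0.097]
ee_rot: [0.759, 0.651, 0.001, 0.0]
ft_force: [-2.5, -0.5, 13.0]
width: -0.0002
```

Force jumped to 13 N at 0.097, so the head is at the bottom. Lift, move beside the +y wing on the -x side, and check the latch.

```bash
python3 -m handwheel '[[[0,0,-0.5,0],[0,0,-1.4,0],[1.52,-1.2,-1.4,0],[1.52,-1.2,-1.4,0],[1.52,-1.2,-1.4,0],[1.52,-1.2,-1.4,0]]]' 0
python3 - <<'E'
from h import *
im,P=cloud("wrist");cv2.imwrite("pics/w1.png",im[:,:,::-1])
for c in("top","scene"):
    im,P=cloud(c);m=sel(P,(.559,.261),.018,.085,.113);print(c,m.sum(),np.percentile(P[m][:,2],[10,50,90]))
print(S['ee_pos'],S['ft_force'])
E
```

```text
clock: 6.18
ee_pos: [0.5341, 0.3034, 0.13]
ee_rot: [0.759, 0.651, -0.0, 0.0]
ft_force: [-0.6, -0.0, 0.3]
width: -0.0
top 114 [0.09487146 0.09874719 0.10249513]
scene 124 [0.09724196 0.1002919  0.10254301]
[0.53411781 0.30341522 0.12998695] [-0.56313269 -0.00878579  0.26514514]
```

View pics/w1.png

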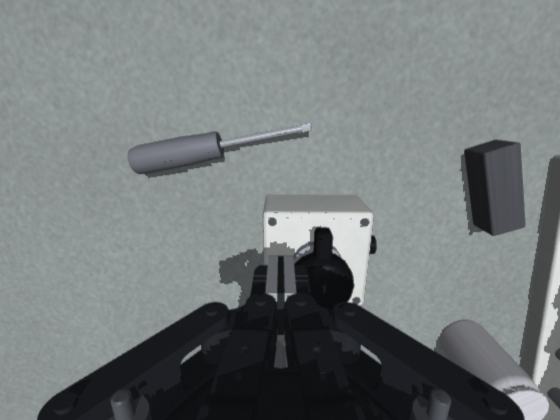

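The latch holds (head top at about 0.100). The fingers are beside the wing at (322,240). Lowering to z=0.080, then pushing.

```bash
python3 -m handwheel '[[[0,0,1,0],[0,0,1.7,0],[0,0,2.0,0],[0,0,2.0,0],[0,0,2.0,0]]]' 0
python3 -m handwheel '[[[0,0.2,0,0],[0,0.4,0,0],[0,0.5,0,0],[0,0.5,0,0]]]' 0
```

```text
clock: 6.95
ee_pos: [0.5342, 0.3043, 0.0811]
ee_rot: [0.759, 0.651, 0.001, 0.0]
ft_force: [0.0, -0.2, 0.2]
width: 0.0001
clock: 7.45
ee_pos: [0.5463, 0.3023, 0.0804]
ee_rot: [0.759, 0.651, 0.0, -0.0]
ft_force: [-1.6, 0.9, 1.4]
width: 0.0002
```

```bash
python3 -m handwheel '[[[0,0.1,0,0],[0,0.2,0,0],[0,0.2,0,0]]]' 0
python3 -m handwheel '[[[0,0.1,0,0],[0,0.2,0,0],[0,0.2,0,0]]]' 0
python3 - <<'E'
from h import *
im,P=cloud("wrist");cv2.imwrite("pics/w2.png",im[:,:,::-1])
im,P=cloud("top");m=sel(P,(.558,.262),.018,.085,.115);print(m.sum(),np.percentile(P[m][:,2],[10,50,90]))
print(S['ee_pos'],S['ft_force'])
E
```

```text
clock: 7.82
ee_pos: [0.5513, 0.3015, 0.0803]
ee_rot: [0.759, 0.651, 0.0, -0.0]
ft_force: [-1.3, 2.9, 1.6]
width: 0.0001
clock: 8.2
ee_pos: [0.5563, 0.3005, 0.0803]
ee_rot: [0.759, 0.651, -0.0, 0.0]
ft_force: [-2.0, 1.8, 0.3]
width: 0.0002
115 [0.09585365 0.09939981 0.10340805]
[0.5563261  0.30052941 0.08028068] [-1.99625122  1.81908941  0.30420014]
```

View pics/w2.png

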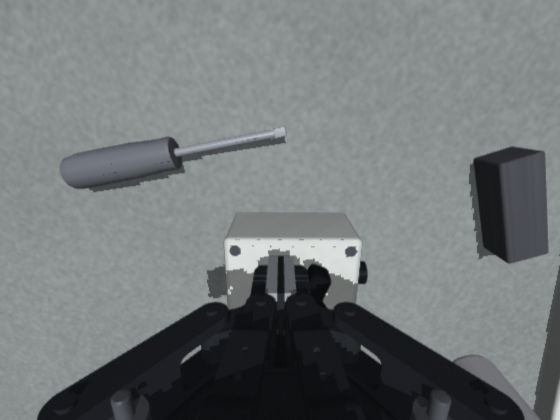

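The wing is turning: it is at (318,280), tilted, right of the finger, and the head is still latched. Continuing in small steps.

```bash
cat > chk.py <<'E'
from h import *
im,P=cloud("top");m=sel(P,(.558,.262),.018,.085,.118);a=np.percentile(P[m][:,2],50)
im,P=cloud("scene");m=sel(P,(.558,.262),.018,.085,.118);print('head z',a,np.percentile(P[m][:,2],50),m.sum())
E
python3 -m handwheel '[[[0,0.1,0,0],[0,0.2,0,0],[0,0.2,0,0]]]' 0;python3 chk.py
python3 -m handwheel '[[[0,0.08,0,0],[0,0.16,0,0],[0,0.16,0,0]]]' 0;python3 chk.py
```

```text
clock: 8.68
ee_pos: [0.5613, 0.2998, 0.0801]
ee_rot: [0.759, 0.651, -0.0, 0.0]
ft_force: [-2.4, 1.2, 0.3]
width: 0.0
head z 0.10658961445012952 0.108245489562105 119
clock: 9.15
ee_pos: [0.565, 0.2991, 0.0801]
ee_rot: [0.759, 0.651, -0.0, -0.0]
ft_force: [-3.1, -0.3, 0.2]
width: 0.0
head z 0.10652410890109781 0.10793780057079365 123
```

Head popped up to 0.108, so the catch released. Back off along the same path, lift, and check.

```bash
python3 -m handwheel '[[[0,-0.2,0,0],[0,-0.4,0,0],[0,-0.6,0,0],[0,-0.9,0,0],[0,-1.4,0,0],[0,-1.4,0,0],[0,-1.4,-2,0],[0,-1.4,-4,0],[-1.5,-3,-4,0],[-1.5,-3,-4,0],[-1.5,-3,-4,0],[-1.5,-3,-4,0]]]' 0;python3 chk.py
python3 - <<'E'
from h import *
im,P=cloud("wrist");cv2.imwrite("pics/w3.png",im[:,:,::-1])
m=sel(P,(.558,.262),.06,.085,.12);p=P[m];w=p[:,:2]-p[:,:2].mean(0);print(m.sum(),np.linalg.eigh(w.T@w)[1][:,1],np.percentile(p[:,2],90))
im,P=cloud("top")
m=sel(P,(.558,.262),.06,.085,.12);p=P[m];w=p[:,:2]-p[:,:2].mean(0);print(m.sum(),np.linalg.eigh(w.T@w)[1][:,1])
for c in("top","scene"):
  for q in("reset_button_top","deburrer","blank_a"):print(q,[(np.round(r['position'],3).tolist(),round(r['conf'],2)) for r in place_of(c,q)][:2])
print(S['ee_pos'],togo((.567,-.001,.15)))
E
```

```text
clock: 10.75
ee_pos: [0.4858, 0.274, 0.1801]
ee_rot: [0.759, 0.651, 0.0, 0.0]
ft_force: [-0.3, -0.2, -0.1]
width: -0.0002
head z 0.10698184133720949 0.10819045644098522 121
3328 [0.16058988 0.98702122] 0.10839357433013447
251 [0.18030522 0.98361071]
reset_button_top [([0.566, -0.004, 0.076], 0.4), ([0.729, -0.06, 0.003], 0.22)]
deburrer []
blank_a [([0.592, -0.125, -0.003], 0.55), ([0.495, 0.121, -0.003], 0.52)]
reset_button_top [([0.565, -0.002, 0.078], 0.62)]
deburrer [([0.489, 0.368, 0.002], 0.65)]
blank_a [([0.588, -0.123, -0.0], 0.74), ([0.497, 0.119, -0.003], 0.72)]
[0.48563102 0.27399622 0.17999003] [-10.37   4.9    1.2 ]
```

View pics/w3.png

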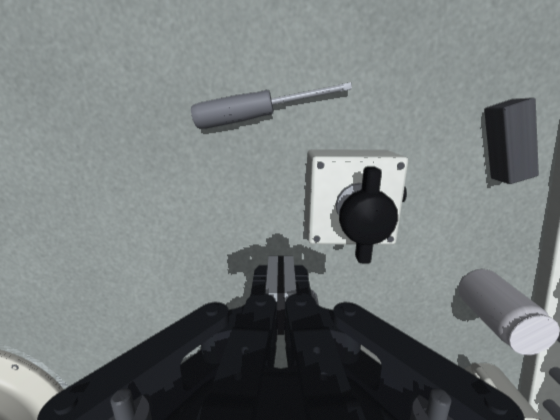

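Head is out and untwisted (wings at 80.8°, parallel to the box). Going over to the reset button.

```bash
python3 -m handwheel '[[[-10.4,4.9,0,-19],[-10.4,4.9,0,-19],[-10.4,4.9,0,-19],[-10.4,4.9,0,-19],[-10.4,4.9,0,-19],[-10.4,4.9,0.6,-19],[-10.4,4.9,1.2,-19],[-10.4,4.9,1.2,-19],[-10.4,4.9,1.2,-19]]]' 0
python3 - <<'E'
from h import *
im,P=cloud("wrist");cv2.imwrite("pics/w4.png",im[:,:,::-1])
print(S['ee_pos'])
m=sel(P,(.567,-.002),.03,.073,.085);p=P[m];print(m.sum(),rect(p) if m.sum() else 0)
m=sel(P,(.567,-.002),.075,.05,.06);p=P[m];print(m.sum(),rect(p))
r=place_of("wrist","reset_button_top");print(r)
print(togo((.567,-.002,.08)))
E
```

```text
clock: 12.38
ee_pos: [0.5663, -0.001, 0.1505]
ee_rot: [0.641, 0.768, 0.0, 0.0]
ft_force: [0.4, -0.3, 0.2]
width: 0.0001
[ 0.56634207 -0.00098875  0.15054471]
1750 ((566.1595458984375, -0.5598793029785156), (33.84769821166992, 33.39703369140625), 10.32891845703125)
7789 ((566.0210571289062, -0.4159584045410156), (90.24008178710938, 88.91018676757812), 10.066553115844727)
[{'position': [0.5692, -0.0016, 0.0802], 'conf': 0.71}]
[-0.04  0.02  2.82]
```

View pics/w4.png

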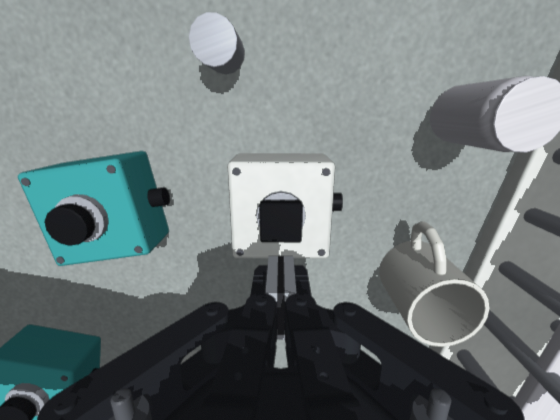

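Square black button on the white box at (281,220), centred under the fingers in plan. Pressing now.

```bash
python3 -m handwheel '[[[0,0,1,0],[0,0,2,0],[0,0,2.6,0],[0,0,2.8,0],[0,0,2.9,0],[0,0,3.0,0],[0,0,3.06,0],[0,0,3.06,0]]]' 0
python3 -m handwheel '[[[0,0,0.04,0],[0,0,0.06,0],[0,0,0.06,0]]]' 0
```

```text
clock: 13.48
ee_pos: [0.5668, -0.0019, 0.0742]
ee_rot: [0.641, 0.767, 0.0, 0.0]
ft_force: [-0.8, 0.6, 3.3]
width: 0.0
clock: 13.85
ee_pos: [0.5669, -0.002, 0.074]
ee_rot: [0.641, 0.767, 0.001, 0.001]
ft_force: [-5.4, 1.3, 12.7]
width: -0.0002
```

Fully in: 12.7 N against the stop at 0.074. Lifting away and checking.

```bash
python3 -m handwheel '[[[0,0,-0.4,0],[0,0,-1,0],[0,0,-3,0],[0,0,-5,0],[0,-4,-5,0],[0,-4,-5,0],[0,-4,-5,0],[0,-4,-5,0]]]' 0;python3 chk.py
python3 - <<'E'
from h import *
for c in("top","scene","wrist"):
    im,P=cloud(c)
    if c=="scene": cv2.imwrite("pics/s9.png",im[:,:,::-1])
    m=sel(P,(.567,-.002),.012,.06,.09);print(c,m.sum(),np.median(P[m][:,2]) if m.sum() else 0)
for q in("blank_a","wrench","deburrer","oil_can","mug","parallel"):
    print(q,[(np.round(r['position'],3).tolist(),round(r['conf'],2)) for r in place_of("scene",q)][:2])
print(S['clock'],S['ee_pos'],S['ft_force'])
E
```

```text
clock: 14.85
ee_pos: [0.4685, -0.0198, 0.1978]
ee_rot: [0.641, 0.767, 0.0, 0.0]
ft_force: [0.1, -0.4, -0.3]
width: -0.0002
head z 0.10696349407699102 0.10822216164173376 122
top 0 0
scene 62 0.08076844583914454
wrist 484 0.08057882370159153
blank_a [([0.588, -0.122, -0.0], 0.72), ([0.494, 0.12, -0.002], 0.52)]
wrench [([0.528, -0.374, -0.002], 0.65)]
deburrer [([0.492, 0.365, 0.005], 0.78), ([0.5, -0.266, 0.077], 0.22)]
oil_can [([0.717, 0.108, -0.006], 0.77)]
mug [([0.729, -0.06, 0.001], 0.76), ([0.497, 0.121, -0.002], 0.57)]
parallel [([0.73, 0.292, -0.0], 0.7)]
14.95 [ 0.46871646 -0.01962271  0.19727111] [-0.53899641 -0.20297019  0.27184091]
```

View pics/s9.png

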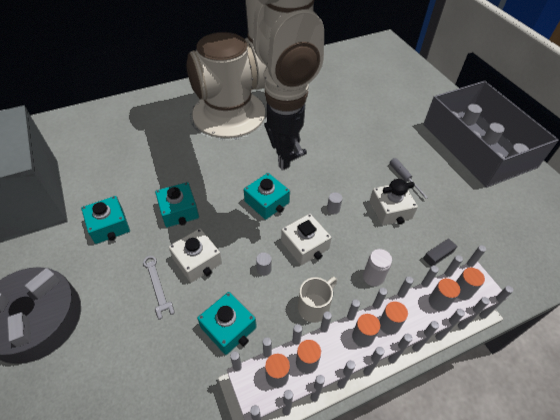

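The scene view shows the reset out at (307,229), the stop head out at (399,187), everything else where it stood, and the arm clear of it all.

```bash
python3 -c "
from workcell import *
print(hand_in())"
```

```text
the job is handed in; nothing more can be done
None
```

The stop test is done and handed in at about 15 s on the clock (limit 58 s). The hand-in reports no verdict.

- **Stop, push:** I pushed the head down with closed fingers to about 11 mm, where the force rose to 13 N. It stayed latched, with its top at about 0.100 m.
- **Stop, twist:** I pushed the +y wing clockwise with the back of a finger until the head sprang up. After I backed off, the head top measured 0.107–0.108 m and the wings were in line with the box again.
- **Reset:** I pressed it to about 6 mm (12.7 N against its stop). It came back to about 0.081 m.

**Last checks:** The other things were within about 4 mm of where the networks first placed them, which is the networks' own error. I never went near the start button, and the arm was clear of everything with a wrist force below 1 N. The final top view could not see the reset button, so that height comes from the scene and wrist cameras only. The top camera reads about 1 mm lower on the head than the scene camera, within calibration.

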